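Clear the moulding press and hang up the specimen basket

TASK

Collect all the black rubber test buttons from the press's catch tray into the basket as it stands on the bench, then hang the loaded basket by its handle on the red hook of the stand and let go of it. When it hangs there freely with all the buttons inside, press the green button fully down to tell the press its tray is clear. Leave the brass disc in the tray and everything else on the bench where it is, and do not press the red button.

Things in the scene. Friction and masses are not known exactly. Their poses are not given: they have to be found in the camera images.
- basket: open perforated metal basket 160 (x) x 130 (y) x 55 mm tall, 3 mm walls and floor, 0.28 kg; origin: centre of underside, z up. Fixed arched handle (8 mm bar) spans it along y at x = 0, peak bar centre 125 mm up, 66 mm clear above the rim. On the peak a yellow grip tab 22 (x) x 14 (y) mm, 126 to 162 mm up: grip it across y from above. Half-turn symmetric
- basket_handle (a point): centre of the handle bar at its peak, right under the yellow tab
- stand: fixed stand with a red upturned hook; origin on the bench straight below the hook's seat. Post (18 mm diameter, 240 mm tall) at x = +130 mm, base plate x = 85 to 185 mm, 160 mm wide, 14 mm tall. The hook (8 mm bar) runs from the post along -x to an upturned tip: bring the handle in along +x over the tip, then lower it into the dip
- hook_seat (a point): top of the hook's bar in its dip, where the handle bar comes to rest (seated bar centre 4 mm above this point), 214 mm above the bench; axes as the stand
- hook_tip (a point): centre of the hook's round tip, 26 mm to -x of the seat; the tip's top is 4 mm above this point and 18 mm above hook_seat
- tray: fixed aluminium catch tray of the press, 250 (x) x 250 (y) mm, rim 14 mm tall, walls and floor 3 mm; origin under its centre
- cal_disc: brass calibration disc, 40 mm diameter, 8 mm tall, lying in the catch tray; it must stay there; origin at the centre of its underside
- start_button (a joint): green push button on top of the white control box: 0 up, 0.006 m fully down, springs back, about 5 N
- start_button_top (a point): centre of the top face of the green button (28 mm diameter) when up, pressed downwards
- stop_button (a joint): red push button on the same box, 72 mm from the green one: 0 up; not to be pressed
- panel: fixed white control box, 85 (x) x 150 (y) x 40 mm tall; origin under its centre; green button at y = +36 mm, red at y = -36 mm
- specimen1: finished rubber test button: black cylinder 29 mm diameter, 12.5 mm tall, lying flat in the catch tray at the start; origin at the centre of its underside, z its axis. May be absent (None)
- specimen2: finished rubber test button: black cylinder 29 mm diameter, 12.5 mm tall, lying flat in the catch tray at the start; origin at the centre of its underside, z its axis. May be absent (None)
- specimen3: finished rubber test button: black cylinder 29 mm diameter, 12.5 mm tall, lying flat in the catch tray at the start; origin at the centre of its underside, z its axis. May be absent (None)
- specimen4: finished rubber test button: black cylinder 29 mm diameter, 12.5 mm tall, lying flat in the catch tray at the start; origin at the centre of its underside, z its axis. May be absent (None)
- specimen5: finished rubber test button: black cylinder 29 mm diameter, 12.5 mm tall, lying flat in the catch tray at the start; origin at the centre of its underside, z its axis. May be absent (None)
- specimen6: finished rubber test button: black cylinder 29 mm diameter, 12.5 mm tall, lying flat in the catch tray at the start; origin at the centre of its underside, z its axis. May be absent (None)
- specimen7: finished rubber test button: black cylinder 29 mm diameter, 12.5 mm tall, lying flat in the catch tray at the start; origin at the centre of its underside, z its axis. May be absent (None)
- die_lower: steel lower die, stepped disc 84 mm diameter, 20 mm tall; bystander, leave alone
- gauge_ring: brass gauge ring with a dark centre, 48 mm diameter, 14 mm tall, lying on the bench; bystander, leave alone

How it is judged:
By the outcome, as a careful person would: the job done as asked, in the order asked, and still so for the second after the job is handed in, with the robot touching nothing.
Of specimen1, specimen2, specimen3, specimen4, specimen5, specimen6, specimen7 only 5 to 7 are there at a start; the rules pass over those that are not, and their reading is None.
At some moment in a run one of specimen1, specimen2, specimen3, specimen4, specimen5, specimen6, specimen7 may be knocked a few centimetres aside while the robot is not near it.
It also fails if it takes over 210 s, if anything falls off the work surface, if the arm or the gripper's body presses on something with over 40 N, if the wrist force passes 120 N, or if a joint passes its speed limit or range.

ROBOT

A 6-joint arm with a two-finger parallel gripper is mounted at the origin on the work surface. World frame = base frame: x ahead of the robot, y to its left, z up, the work surface at z = 0. Lengths are in m, angles in rad, forces in N, time in s.
With the tool pointing down it reaches from about 0.3 to 0.775 m from the base axis. Payload 14.6 kg.
Tool frame: the origin (TCP) lies on the centre line of the jaws, within the pads' length; the fingertips stand 19 mm ahead of it and the grasp point (between the pads) is the TCP; z points along the fingers, y is the line along which they close (so a half turn about z gives the same grasp; the last joint's range is limited). The gripper opens to 94 mm and grips with 3 to 60 N. Pads are 16 mm wide; open, the fingers measure 119 mm over their backs; the gripper's body (75 mm by 177 mm) begins 78 mm behind the grasp point.
Start: joints at [-1.378, 0.3, 1.521, -0, 1.321, -0.067], TCP at [0.141, -0.532, 0.224] pointing down, gripper open.
Joint ranges: [-3.03, 3.03], [-0.79, 2.21], [0.23, 2.52], [-1.04, 4.18], [0, 3.07], [-2.55, 2.55]. Speed limits (rad/s): [2.22, 2.22, 2.57, 3.14, 3.14, 3.14].

INTERFACE

Orientations are given as [roll, pitch, yaw] about the fixed x, y, z axes, in that order (R = Rz(yaw) Ry(pitch) Rx(roll)).
In Python, from station import get_obs, camera, workorder gives the robot as it stands.
- The arm moves only by the tool play_rows, never from a script. Its argument "motion" is a list that holds one entry, the list of rows, each a list of 7 numbers: the shift along the tool's x, y, z as a fraction of full scale, then the turn, a rotation vector about the tool's x, y, z as a fraction of full scale, then the opening, from -1 (shut) to 1 (fully open). In form: [[[x, y, z, ax, ay, az, grip], ...]]. A call has 1 to 10 rows; each row is the pose to reach, as a shift and turn from the pose commanded when the call began, along the tool's axes at that moment, turning the shorter way round; what a row does not reach only later rows make up. Full scale, the value 1, is 0.25 m for a shift and 2 pi rad for a turn. A row lasts 1/10 s, in which the tool goes at most 50 mm and 8.59 degrees, less where a joint would pass 70% of its speed; a pose out of reach is approached as far as the arm can. A call with a number of a shift or a turn outside -1 to 1 is refused whole. A call with a gripper value outside its range is refused whole. The fingers move at their own pace and stop on an object; "grip_force" is the grip in N (left out, the last holds). Time passes only in rows, so rows that repeat a pose let the fingers close. It gives the time, the measured TCP pose, the force, the opening and the grip force at its end, in the units of the state.
- get_obs(): the state, without advancing time (a new reading comes with each control period).
- camera(name): name is "side" or "top" or "wrist"; returns a dict with "frame" (420x560x3 uint8, red, green, blue), "z_map" (420x560 float32, m along the optical axis (not along the pixel's ray), 0 where there is no reading), "camera_matrix" (3x3 intrinsics, pixels), "T" (4x4, takes a point from camera to world coordinates); the wrist camera has in their place "T_tool_cam" (4x4, takes a point from camera to tool coordinates, whose origin is the TCP and whose axes are the flange's). Camera axes: x right, y up, looking along -z (the intrinsics and any distortion apply to the point x, -y, -z); pixel columns grow to the right and rows downward; lengths in m; the calibration is good to about 2 mm. A picture is of the moment at which its call begins: read the wrist's pose just before it.
- workorder.hand_in(): hands the job in; it is judged then, once.
The state is a dict: "time_s": time; "qpos": joint angles; "joint_vel": joint speeds; "tau": joint torques, N m; "ee_pos": TCP position; "eef_rot": TCP orientation; "force": force on the tool from outside, world axes, zero at the start; "moment": the same for the moment, N m; "grip_width": finger opening in m; "grip_force": force on a finger pad.
Only numpy, scipy, OpenCV 4.12 (cv2) and the standard library are available. Lean on these libraries where they do the work, as an engineer would, in place of code of your own. Each camera call takes 0.05 s, during which the arm holds its last target. There are 200 camera calls.

## Working session

There is one attempt and no reset: what is moved stays moved. The work goes in short steps, Python scripts to look and compute and a tool call to move; the robot and the scene stay as the last step left them, time stands still between calls to the robot, and variables do not carry over. Pictures are saved under pics/ and viewed, at most 14 in all, crops included, and the job is handed in when it is done.

Besides the shell and the picture viewer there is one more tool, called after "Request:" as name(argument=value, ...) on one line, values as JSON. play_rows: Moves the arm, as the interface text tells. Its arguments: {"type":"object","properties":{"motion":{"type":"array"},"grip_force":{"type":"number"}},"required":["motion"]}

```bash
ls; mkdir -p pics; cat > h.py <<'E'
import numpy as np, cv2, json
from station import get_obs, camera, workorder
from scipy.spatial.transform import Rotation as R
def cloud(name):
    o=get_obs(); c=camera(name); K=c["camera_matrix"]; z=c["z_map"]
    v,u=np.mgrid[:z.shape[0],:z.shape[1]]
    X=(u-K[0,2])/K[0,0]*z; Y=(v-K[1,2])/K[1,1]*z
    P=np.stack([X,-Y,-z,np.ones_like(z)],-1)
    if "T" in c: T=c["T"]
    else:
        W=np.eye(4); W[:3,:3]=R.from_euler("xyz",o["eef_rot"]).as_matrix(); W[:3,3]=o["ee_pos"]; T=W@c["T_tool_cam"]
    return c["frame"],(P@T.T)[...,:3],z>0,c
def save(f,n): cv2.imwrite("pics/"+n,cv2.cvtColor(f,cv2.COLOR_RGB2BGR))
E
python3 - <<'E'
from h import *
o=get_obs(); print(o)
a,P,m,c=cloud("top"); b,Q,_,d=cloud("side")
print({k:(v if k not in("frame","z_map") else v.shape) for k,v in c.items()})
save(a,"top0.png"); save(b,"side0.png")
np.savez("t0.npz",a=a,P=P,b=b,Q=Q)
E
```

```text
pics
{'time_s': 0.0, 'qpos': array([-1.37765286e+00,  3.00452397e-01,  1.52160061e+00, -3.76932977e-05,
        1.32067259e+00, -6.65786331e-02]), 'joint_vel': array([-0.00058619,  0.00028953,  0.00029081, -0.0010603 , -0.00140998,
       -0.00130977]), 'tau': array([ 1.79240364e-03, -5.31804729e+01, -3.52733696e+01,  7.08770379e-02,
        2.44704355e-02, -8.73143358e-05]), 'ee_pos': array([ 0.1411995 , -0.53131504,  0.22388831]), 'eef_rot': array([-3.14045979e+00, -3.89449947e-05,  2.59731424e-01]), 'force': array([-0.07333811,  0.49517286, -0.31183599]), 'moment': array([0.00751863, 0.01775492, 0.00763403]), 'grip_force': 0.0, 'grip_width': 0.09362596659579424}
{'frame': (420, 560, 3), 'z_map': (420, 560), 'camera_matrix': array([[448.98206926,   0.        , 281.89720446],
       [  0.        , 448.98206926, 205.67025687],
       [  0.        ,   0.        ,   1.        ]]), 'T': array([[-0.0216781 ,  0.99533275, -0.09403603,  0.47972911],
       [-0.99970812, -0.02258406, -0.00858057,  0.01997171],
       [-0.01066424,  0.09382258,  0.99553182,  1.33210641],
       [ 0.        ,  0.        ,  0.        ,  1.        ]])}
```

View pics/top0.png

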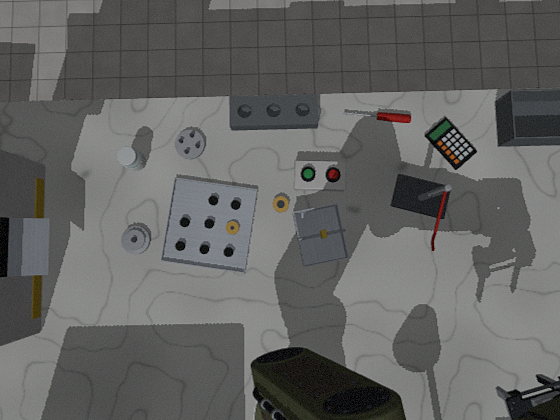

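View pics/side0.png

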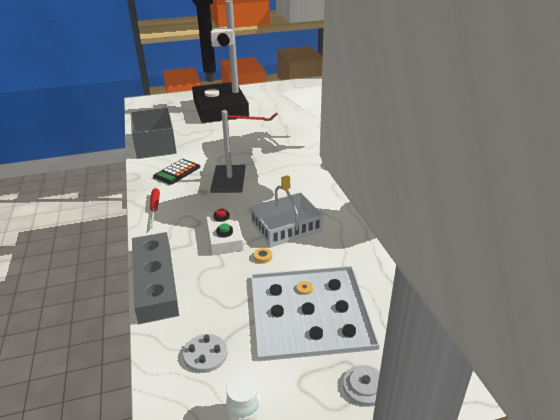

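```bash
python3 - <<'E'
from h import *
d=np.load("t0.npz"); a=d["a"].astype(int);P=d["P"];b=d["b"].astype(int);Q=d["Q"]
def comps(mask,P,n,mn=15):
    k,l,s,c=cv2.connectedComponentsWithStats(mask.astype(np.uint8))
    for i in range(1,k):
        if s[i,4]>=mn:
            p=P[l==i]; print(n,c[i].round(0),s[i,4],np.median(p,0).round(4),((p.min(0)+p.max(0))/2).round(4),np.ptp(p,0).round(3))
u=np.arange(560)[None];v=np.arange(420)[:,None]
mx=a.max(-1)
comps((mx<50)&(u>160)&(u<260)&(v>180)&(v<270),P,"spec")
hsv=cv2.cvtColor(d["a"],cv2.COLOR_RGB2HSV).astype(int);H,S,V=hsv[...,0],hsv[...,1],hsv[...,2]
reg=(v>140)&(v<275)&(u>150)&(u<480)
comps((S>110)&(V>60)&(H>10)&(H<35)&reg,P,"yel",6)
comps((S>110)&(V>50)&(H>45)&(H<90)&reg,P,"grn")
red=(S>130)&(V>50)&((H<8)|(H>172))&reg
comps(red,P,"red")
p=P[red&(u>420)]
for z0 in np.arange(0.19,0.26,.01):
    q=p[(p[:,2]>z0)&(p[:,2]<=z0+.01)]
    if len(q):print(z0.round(2),len(q),q.mean(0).round(3))
q=p[np.argsort(p[:,0])]; print(q[::8].round(4))
# tray
def rect(m,n):
    r=cv2.minAreaRect(P[m][:,:2].astype(np.float32)); print(n,r)
rect((P[...,2]>.009)&(P[...,2]<.02)&(u>155)&(u<262)&(v>172)&(v<272),"tray")
rect((P[...,2]>.045)&(P[...,2]<.062)&(u>285)&(u<350)&(v>198)&(v<270),"basket rim")
rect((P[...,2]>.03)&(P[...,2]<.045)&(u>288)&(u<350)&(v>145)&(v<195),"panel")
rect((P[...,2]>.008)&(P[...,2]<.02)&(u>380)&(u<455)&(v>165)&(v<225),"base")
m=(P[...,2]>.10)&(u>285)&(u<350)&(v>198)&(v<275); print(P[m].round(3))
E
```

```text
spec [213. 200.] 66 [0.626  0.235  0.0138] [0.6257 0.2352 0.0095] [0.024 0.024 0.022]
spec [235. 204.] 68 [0.6118 0.1695 0.0144] [0.6111 0.1691 0.0098] [0.027 0.026 0.02 ]
spec [184. 222.] 73 [0.5625 0.3197 0.0139] [0.5286 0.1769 0.6649] [0.098 0.314 1.334]
spec [209. 223.] 70 [0.5577 0.2468 0.0138] [0.5253 0.1396 0.664 ] [0.091 0.239 1.336]
spec [180. 245.] 71 [0.495  0.3334 0.0139] [0.4939 0.3328 0.0081] [0.026 0.023 0.024]
spec [204. 249.] 70 [0.4821 0.2621 0.0143] [0.4821 0.2624 0.0129] [0.024 0.024 0.015]
spec [228. 252.] 68 [0.4732 0.1917 0.0142] [0.4733 0.192  0.012 ] [0.026 0.024 0.015]
yel [439. 143.] 20 [ 0.781  -0.4409  0.0141] [ 0.7811 -0.4419  0.014 ] [0.013 0.016 0.014]
yel [444. 147.] 22 [ 0.7673 -0.4531  0.0138] [ 0.7676 -0.4529  0.0141] [0.015 0.016 0.012]
yel [448. 152.] 20 [ 0.7532 -0.4651  0.0149] [ 0.7541 -0.4638  0.0151] [0.016 0.014 0.013]
yel [452. 156.] 24 [ 0.7392 -0.4772  0.0129] [ 0.74   -0.4763  0.0146] [0.016 0.018 0.018]
yel [456. 161.] 20 [ 0.7255 -0.4873  0.0139] [ 0.7255 -0.4888  0.0144] [0.013 0.018 0.009]
yel [280. 204.] 144 [0.6098 0.0364 0.013 ] 
[... 5048 characters left out ...]
13]
 [ 0.506 -0.07   0.153]
 [ 0.506 -0.073  0.158]
 [ 0.506 -0.075  0.157]
 [ 0.506 -0.078  0.158]
 [ 0.506 -0.08   0.164]
 [ 0.506 -0.083  0.159]
 [ 0.506 -0.022  0.103]
 [ 0.506 -0.025  0.104]
 [ 0.506 -0.028  0.107]
 [ 0.506 -0.03   0.107]
 [ 0.506 -0.033  0.109]
 [ 0.506 -0.036  0.108]
 [ 0.505 -0.039  0.108]
 [ 0.504 -0.072  0.132]
 [ 0.503 -0.02   0.101]
 [ 0.503 -0.025  0.102]
 [ 0.503 -0.028  0.1  ]
 [ 0.48   0.02   1.332]
 [ 0.48   0.02   1.332]
 [ 0.48   0.02   1.332]
 [ 0.48   0.02   1.332]
 [ 0.48   0.02   1.332]
 [ 0.48   0.02   1.332]
 [ 0.48   0.02   1.332]
 [ 0.48   0.02   1.332]
 [ 0.48   0.02   1.332]
 [ 0.48   0.02   1.332]
 [ 0.48   0.02   1.332]
 [ 0.48   0.02   1.332]]
```

```bash
cat >> h.py <<'E'
def uw(x,y,yaw=np.deg2rad(10)):
    c,s=np.cos(yaw),np.sin(yaw); return np.array([x*c+y*s, x*s-y*c])/.25
def specs(P,a,ext=False):
    out=[]
    hsvm=(a.max(-1)<50)&(P[...,0]>.42)&(P[...,0]<.69)&(P[...,1]>.13)&(P[...,1]<.395)&(P[...,2]<.05)
    k,l,s,c=cv2.connectedComponentsWithStats(hsvm.astype(np.uint8))
    for i in range(1,k):
        if s[i,4]>30: out.append(((P[l==i].min(0)+P[l==i].max(0))/2)[:2])
    return out
E
python3 - <<'E'
from h import *
print("tool start",uw(.141,-.532),"basket",uw(.5159,-.0758))
d=np.load("t0.npz")
for p in specs(d["P"],d["a"]): print(p.round(4),uw(*p).round(3))
E
```

```text
tool start [0.18590825 2.19360847] basket [1.97959915 0.65693409]
[0.6257 0.2352] [ 2.628 -0.492]
[0.6111 0.1691] [ 2.525 -0.242]
[0.5639 0.3208] [ 2.444 -0.872]
[0.5585 0.2474] [ 2.372 -0.587]
[0.4939 0.3328] [ 2.177 -0.968]
[0.4821 0.2624] [ 2.081 -0.699]
[0.4733 0.192 ] [ 1.998 -0.428]
```

Request:
play_rows(motion=[[[0.82,-0.98,0,0,0,0.0136,0],[0.82,-0.98,0,0,0,0.0136,0],[0.82,-0.98,0,0,0,0.0136,0],[0.82,-0.98,0,0,0,0.0136,0],[0.82,-0.98,0,0,0,0.0136,0],[0.82,-0.98,0,0,0,0.0136,0],[0.82,-0.98,0,0,0,0.0136,0],[0.82,-0.98,0,0,0,0.0136,0],[0.82,-0.98,0,0,0,0.0136,0],[0.82,-0.98,0,0,0,0.0136,0]]])

```text
time_s: 1.1
ee_pos: [0.2761, -0.2428, 0.2243]
eef_rot: [-3.141, 0.0, 0.173]
force: [0.4, -0.0, -0.6]
grip_width: 0.047
grip_force: 0.0
```

Request:
play_rows(motion=[[[0.9,-0.98,0,0,0,0,0],[0.9,-0.98,0,0,0,0,0],[0.9,-0.98,0,0,0,0,0],[0.9,-0.98,0,0,0,0,0],[0.9,-0.98,0,0,0,0,0],[0.9,-0.98,0,0,0,0,0],[0.9,-0.98,0,0,0,0,0],[0.9,-0.98,0,0,0,0,0],[0.9,-0.98,0,0,0,0,0],[0.9,-0.98,0,0,0,0,0]]])

```text
time_s: 2.1
ee_pos: [0.4553, 0.0369, 0.2243]
eef_rot: [3.142, 0.001, 0.173]
force: [0.3, -0.3, 0.5]
grip_width: 0.047
grip_force: 0.0
```

Request:
play_rows(motion=[[[0.179,-0.596,0.2,0,0,0,0],[0.179,-0.596,0.3,0,0,0,0],[0.179,-0.596,0.4,0,0,0,0],[0.179,-0.596,0.4,0,0,0,0],[0.179,-0.596,0.4,0,0,0,0]]])

```text
time_s: 2.6
ee_pos: [0.4725, 0.1933, 0.1213]
eef_rot: [3.141, 0.005, 0.175]
force: [-0.9, 0.2, 0.7]
grip_width: 0.0469
grip_force: 0.0
```

Request:
play_rows(motion=[[[0,0,0.2,0,0,0,0],[0,0,0.35,0,0,0,0],[0,0,0.4,0,0,0,0],[0,0,0.4,0,0,0,0],[0,0,0.4,0,0,0,-1],[0,0,0.4,0,0,0,-1],[0,0,0.4,0,0,0,-1],[0,0,0.4,0,0,0,-1],[0,0,0.2,0,0,0,-1],[0,0,0,0,0,0,-1]]], grip_force=15)

```text
time_s: 3.6
ee_pos: [0.4731, 0.1924, 0.1254]
eef_rot: [3.141, 0.002, 0.174]
force: [0.1, -0.7, 0.5]
grip_width: 0.0283
grip_force: 15.0
```

Request:
play_rows(motion=[[[-0.21,0.998,0,0,0,0,-1],[-0.21,0.998,0,0,0,0,-1],[-0.21,0.998,0,0,0,0,-1],[-0.21,0.998,0,0,0,0,-1],[-0.21,0.998,0,0,0,0,-1],[-0.21,0.998,0,0,0,0,-1],[-0.21,0.998,0.11,0,0,0,-1],[-0.21,0.998,0.11,0,0,0,0],[-0.21,0.998,0.11,0,0,0,0],[-0.21,0.998,0,0,0,0,0]]])

```text
time_s: 4.6
ee_pos: [0.4643, -0.0613, 0.1235]
eef_rot: [-3.14, 0.004, 0.175]
force: [-0.1, 0.3, 0.9]
grip_width: 0.0458
grip_force: 0.0
```

```bash
python3 - <<'E'
from h import *
a,P,m,c=cloud("wrist"); save(a,"w1.png")
a,P,m,c=cloud("top")
for p in specs(P,a): print(p.round(4),uw(*p).round(3))
o=get_obs();print(uw(*o["ee_pos"][:2]))
E
```

```text
[0.626  0.2353] [ 2.629 -0.492]
[0.611  0.1697] [ 2.525 -0.244]
[0.5638 0.3211] [ 2.444 -0.873]
[0.5578 0.2473] [ 2.369 -0.587]
[0.4938 0.3331] [ 2.177 -0.969]
[0.482  0.2624] [ 2.081 -0.699]
[1.79683858 0.56789689]
```

View pics/w1.png

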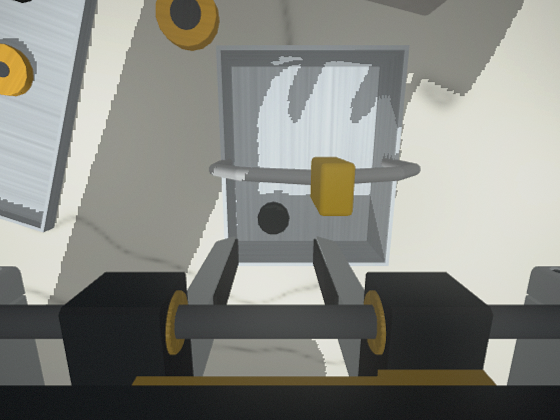

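Request:
play_rows(motion=[[[0.293,-0.998,0,0,0,0,0],[0.293,-0.998,0,0,0,0,0],[0.293,-0.998,0,0,0,0,0],[0.293,-0.998,0,0,0,0,0],[0.293,-0.998,0,0,0,0,0],[0.293,-0.998,0,0,0,0,0]]])

```text
time_s: 5.3
ee_pos: [0.494, 0.201, 0.1251]
eef_rot: [-3.141, -0.001, 0.179]
force: [0.7, -0.1, -0.4]
grip_width: 0.0471
grip_force: 0.0
```

Request:
play_rows(motion=[[[0,-0.271,0,0,0,0,0],[0,-0.271,0.1,0,0,0,0],[0,-0.271,0.3,0,0,0,0],[0,-0.271,0.4,0,0,0,0],[0,-0.271,0.4,0,0,0,0],[0,-0.271,0.4,0,0,0,-1],[0,-0.271,0.4,0,0,0,-1],[0,-0.271,0.4,0,0,0,-1],[0,-0.271,0.2,0,0,0,-1],[0,-0.271,0,0,0,0,-1]]])

```text
time_s: 6.3
ee_pos: [0.4817, 0.2626, 0.125]
eef_rot: [3.141, 0.003, 0.174]
force: [0.6, 0.3, 0.4]
grip_width: 0.0283
grip_force: 15.0
```

Request:
play_rows(motion=[[[-0.24,0.99,0,0,0,0,-1],[-0.24,0.99,0,0,0,0,-1],[-0.24,0.99,0,0,0,0,-1],[-0.24,0.99,0,0,0,0,-1],[-0.24,0.99,0,0,0,0,-1],[-0.24,0.99,0,0,0,0,-1]]])

```text
time_s: 6.9
ee_pos: [0.4659, 0.0048, 0.1248]
eef_rot: [3.141, -0.0, 0.17]
force: [0.2, -0.0, 0.4]
grip_width: 0.0282
grip_force: 15.0
```

Request:
play_rows(motion=[[[-0.053,0.429,0,0,0,0,-1],[-0.053,0.429,0,0,0,0,-1],[-0.053,0.429,0,0,0,0,-1],[-0.053,0.429,0.11,0,0,0,-1],[-0.053,0.429,0.11,0,0,0,0],[-0.053,0.429,0.11,0,0,0,0],[-0.053,0.429,0,0,0,0,0],[-0.053,-0.2,0,0,0,0,0],[-0.053,-0.2,0,0,0,0,0],[-0.053,-0.2,0,0,0,0,0]]])

```text
time_s: 7.9
ee_pos: [0.4456, 0.0508, 0.126]
eef_rot: [3.141, -0.002, 0.174]
force: [1.4, -0.0, 0.2]
grip_width: 0.047
grip_force: 0.0
```

Request:
play_rows(motion=[[[0.389,-0.99,0,0,0,0,0],[0.389,-0.99,0,0,0,0,0],[0.389,-0.99,0,0,0,0,0],[0.389,-0.99,0,0,0,0,0],[0.389,-0.99,0,0,0,0,0],[0.389,-0.99,0,0,0,0,0]]])

```text
time_s: 8.5
ee_pos: [0.4983, 0.3142, 0.1258]
eef_rot: [-3.141, -0.002, 0.178]
force: [0.0, -0.9, 0.7]
grip_width: 0.0473
grip_force: 0.0
```

Request:
play_rows(motion=[[[0,-0.07,0,0,0,0,0],[0,-0.07,0.1,0,0,0,0],[0,-0.07,0.3,0,0,0,0],[0,-0.07,0.4,0,0,0,0],[0,-0.07,0.4,0,0,0,0],[0,-0.07,0.4,0,0,0,-1],[0,-0.07,0.4,0,0,0,-1],[0,-0.07,0.4,0,0,0,-1],[0,-0.07,0.2,0,0,0,-1],[0,-0.07,0,0,0,0,-1]]])

```text
time_s: 9.5
ee_pos: [0.4949, 0.3261, 0.125]
eef_rot: [3.141, 0.003, 0.174]
force: [0.1, 0.9, -0.5]
grip_width: 0.0283
grip_force: 15.0
```

Request:
play_rows(motion=[[[-0.388,0.99,0,0,0,0,-1],[-0.388,0.99,0,0,0,0,-1],[-0.388,0.99,0,0,0,0,-1],[-0.388,0.99,0,0,0,0,-1],[-0.388,0.99,0,0,0,0,-1],[-0.388,0.99,0,0,0,0,-1],[-0.388,0.99,0,0,0,0,-1]]])

```text
time_s: 10.2
ee_pos: [0.4428, 0.0643, 0.125]
eef_rot: [3.141, -0.001, 0.171]
force: [-0.1, 0.5, 0.7]
grip_width: 0.0281
grip_force: 15.0
```

Request:
play_rows(motion=[[[0,0.75,0,0,0,0,-1],[0,0.75,0,0,0,0,-1],[0,0.75,0,0,0,0,-1],[0,0.75,0,0,0,0,-1],[0,0.75,0,0,0,0,-1],[0,0.75,0.11,0,0,0,-1],[0,0.75,0.11,0,0,0,0],[0,0.75,0.11,0,0,0,0],[0,0.75,0,0,0,0,0],[0,0.6,0,0,0,0,0]]])

```text
time_s: 11.2
ee_pos: [0.4712, -0.083, 0.1283]
eef_rot: [3.139, -0.005, 0.172]
force: [1.3, 0.7, 0.3]
grip_width: 0.047
grip_force: 0.0
```

```bash
python3 - <<'E'
from h import *
a,P,m,c=cloud("wrist"); save(a,"w2.png")
a,P,m,c=cloud("top")
for p in specs(P,a): print(p.round(4),uw(*p).round(3))
o=get_obs();print(uw(*o["ee_pos"][:2]))
E
```

```text
[0.6258 0.2349] [ 2.628 -0.491]
[0.6112 0.1689] [ 2.525 -0.241]
[0.5638 0.3202] [ 2.443 -0.87 ]
[0.5579 0.2475] [ 2.37  -0.588]
[1.79373249 0.63685495]
```

Request:
play_rows(motion=[[[0,-0.6,0,0,0,0,0],[0,-0.6,0,0,0,0,0],[0,-0.6,0,0,0,0,0],[0.58,-0.99,0,0,0,0,0],[0.58,-0.99,0,0,0,0,0],[0.58,-0.99,0,0,0,0,0],[0.58,-0.99,0,0,0,0,0],[0.58,-0.99,0,0,0,0,0],[0.58,-0.99,0,0,0,0,0]]])

```text
time_s: 12.2
ee_pos: [0.5686, 0.1874, 0.1247]
eef_rot: [3.141, 0.0, 0.175]
force: [-0.6, -0.2, -0.6]
grip_width: 0.0469
grip_force: 0.0
```

Request:
play_rows(motion=[[[0,-0.235,0,0,0,0,0],[0,-0.235,0.1,0,0,0,0],[0,-0.235,0.3,0,0,0,0],[0,-0.235,0.4,0,0,0,0],[0,-0.235,0.4,0,0,0,0],[0,-0.235,0.4,0,0,0,-1],[0,-0.235,0.4,0,0,0,-1],[0,-0.235,0.4,0,0,0,-1],[0,-0.235,0.2,0,0,0,-1],[0,-0.235,0,0,0,0,-1]]])

```text
time_s: 13.2
ee_pos: [0.5579, 0.2445, 0.1249]
eef_rot: [3.141, 0.003, 0.174]
force: [-0.2, 1.2, -0.1]
grip_width: 0.0279
grip_force: 15.0
```

View pics/w2.png

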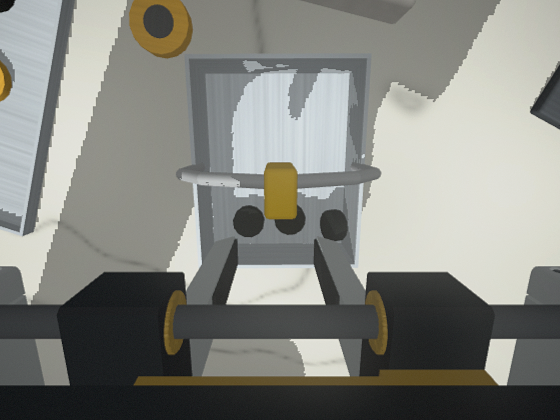

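Request:
play_rows(motion=[[[-0.195,0.99,0,0,0,0,-1],[-0.195,0.99,0,0,0,0,-1],[-0.195,0.99,0,0,0,0,-1],[-0.195,0.99,0,0,0,0,-1],[-0.195,0.99,0,0,0,0,-1],[-0.195,0.99,0,0,0,0,-1],[-0.195,0.99,0,0,0,0,-1]]])

```text
time_s: 13.9
ee_pos: [0.5535, -0.0082, 0.1247]
eef_rot: [-3.142, -0.0, 0.172]
force: [0.4, 0.4, 0.5]
grip_width: 0.0282
grip_force: 15.0
```

Request:
play_rows(motion=[[[0,0.09,0,0,0,0,-1],[0,0.09,0.11,0,0,0,-1],[0,0.09,0.11,0,0,0,0],[0,0.09,0.11,0,0,0,0],[0,0.09,0,0,0,0,0],[0.2,-0.6,0,0,0,0,0],[0.2,-0.6,0,0,0,0,0],[0.353,-0.74,0,0,0,0,0],[0.353,-0.74,0,0,0,0,0],[0.353,-0.74,0,0,0,0,0]]])

```text
time_s: 14.9
ee_pos: [0.6087, 0.195, 0.126]
eef_rot: [-3.141, -0.002, 0.178]
force: [0.1, -0.8, 0.1]
grip_width: 0.0467
grip_force: 0.0
```

Request:
play_rows(motion=[[[-0.005,0.1,0,0,0,0,0],[-0.005,0.1,0.1,0,0,0,0],[-0.005,0.1,0.3,0,0,0,0],[-0.005,0.1,0.4,0,0,0,0],[-0.005,0.1,0.4,0,0,0,0],[-0.005,0.1,0.4,0,0,0,-1],[-0.005,0.1,0.4,0,0,0,-1],[-0.005,0.1,0.4,0,0,0,-1],[-0.005,0.1,0.2,0,0,0,-1],[-0.005,0.1,0,0,0,0,-1]]])

```text
time_s: 15.9
ee_pos: [0.6108, 0.1655, 0.1251]
eef_rot: [3.142, 0.003, 0.175]
force: [0.6, -0.5, 0.6]
grip_width: 0.0282
grip_force: 15.0
```

Request:
play_rows(motion=[[[-0.349,0.888,0,0,0,0,-1],[-0.349,0.888,0,0,0,0,-1],[-0.349,0.888,0,0,0,0,-1],[-0.349,0.888,0,0,0,0,-1],[-0.349,0.888,0,0,0,0,-1],[-0.349,0.888,0,0,0,0,-1],[-0.349,0.888,0.11,0,0,0,-1],[-0.349,0.888,0.11,0,0,0,0],[-0.349,0.888,0.11,0,0,0,0],[-0.349,0.888,0,0,0,0,0]]])

```text
time_s: 16.9
ee_pos: [0.5631, -0.0674, 0.123]
eef_rot: [-3.14, 0.004, 0.175]
force: [0.1, 0.3, 0.8]
grip_width: 0.046
grip_force: 0.0
```

Request:
play_rows(motion=[[[0.15,-0.4,0,0,0,0,0],[0.2,-0.7,0,0,0,0,0],[0.456,-0.99,0,0,0,0,0],[0.456,-0.99,0,0,0,0,0],[0.456,-0.99,0,0,0,0,0],[0.456,-0.99,0,0,0,0,0],[0.456,-0.99,0,0,0,0,0],[0.456,-0.99,0,0,0,0,0]]])

```text
time_s: 17.7
ee_pos: [0.6334, 0.1957, 0.1252]
eef_rot: [3.141, -0.001, 0.176]
force: [0.4, -0.7, 0.4]
grip_width: 0.0472
grip_force: 0.0
```

```bash
python3 - <<'E'
from h import *
a,P,m,c=cloud("top")
for p in specs(P,a): print(p.round(4),uw(*p).round(3))
o=get_obs();print(uw(*o["ee_pos"][:2]))
E
```

```text
[ 2.63047788 -0.32751477]
```

Request:
play_rows(motion=[[[0,-0.164,0,0,0,0,0],[0,-0.164,0.1,0,0,0,0],[0,-0.164,0.3,0,0,0,0],[0,-0.164,0.4,0,0,0,0],[0,-0.164,0.4,0,0,0,0],[0,-0.164,0.4,0,0,0,-1],[0,-0.164,0.4,0,0,0,-1],[0,-0.164,0.4,0,0,0,-1],[0,-0.164,0.2,0,0,0,-1],[0,-0.164,0,0,0,0,-1]]])

```text
time_s: 18.75
ee_pos: [0.6256, 0.2351, 0.1248]
eef_rot: [3.141, 0.003, 0.174]
force: [0.5, 1.1, 0.5]
grip_width: 0.0281
grip_force: 15.0
```

Request:
play_rows(motion=[[[-0.4,0.99,0,0,0,0,-1],[-0.4,0.99,0,0,0,0,-1],[-0.4,0.99,0,0,0,0,-1],[-0.4,0.99,0,0,0,0,-1],[-0.4,0.99,0,0,0,0,-1],[-0.4,0.99,0,0,0,0,-1],[-0.4,0.99,0,0,0,0,-1]]])

```text
time_s: 19.45
ee_pos: [0.5706, -0.0274, 0.1248]
eef_rot: [3.141, -0.0, 0.171]
force: [1.0, 0.2, -0.2]
grip_width: 0.0284
grip_force: 15.0
```

Request:
play_rows(motion=[[[-0.056,0.302,0,0,0,0,-1],[-0.056,0.302,0,0,0,0,-1],[-0.056,0.302,0.11,0,0,0,-1],[-0.056,0.302,0.11,0,0,0,0],[-0.056,0.302,0.11,0,0,0,0],[-0.056,0.302,0,0,0,0,0],[-0.03,-0.4,0,0,0,0,0],[-0.03,-0.4,0,0,0,0,0],[-0.03,-0.4,0,0,0,0,0],[-0.03,-0.4,0,0,0,0,0]]])

```text
time_s: 20.45
ee_pos: [0.5457, 0.0761, 0.1261]
eef_rot: [-3.141, -0.002, 0.178]
force: [-0.4, 0.7, -0.6]
grip_width: 0.0467
grip_force: 0.0
```

```bash
python3 - <<'E'
from h import *
a,P,m,c=cloud("top"); save(a,"top2.png")
for p in specs(P,a): print(p.round(4),uw(*p).round(3))
o=get_obs();print(uw(*o["ee_pos"][:2]))
E
```

```text
[0.5625 0.3207] [ 2.439 -0.873]
[2.2029216  0.07128686]
```

Request:
play_rows(motion=[[[0.239,-0.943,0,0,0,0,0],[0.239,-0.943,0,0,0,0,0],[0.239,-0.943,0,0,0,0,0],[0.239,-0.943,0,0,0,0,0],[0.239,-0.943,0,0,0,0,0],[0.239,-0.943,0,0,0,0,0],[0.239,-0.943,0,0,0,0,0],[0.239,-0.943,0,0,0,0,0]]])

```text
time_s: 21.3
ee_pos: [0.5641, 0.3138, 0.1251]
eef_rot: [-3.142, -0.0, 0.174]
force: [-0.4, -0.1, 0.9]
grip_width: 0.0473
grip_force: 0.0
```

Request:
play_rows(motion=[[[0,0,0.2,0,0,0,0],[0,0,0.35,0,0,0,0],[0,0,0.4,0,0,0,0],[0,0,0.4,0,0,0,0],[0,0,0.4,0,0,0,-1],[0,0,0.4,0,0,0,-1],[0,0,0.4,0,0,0,-1],[0,0,0.4,0,0,0,-1],[0,0,0.2,0,0,0,-1],[0,0,0,0,0,0,-1]]])

```text
time_s: 22.3
ee_pos: [0.5633, 0.3139, 0.1248]
eef_rot: [3.141, 0.003, 0.174]
force: [0.1, 0.6, 0.6]
grip_width: 0.0288
grip_force: 15.0
```

Request:
play_rows(motion=[[[-0.265,0.99,0,0,0,0,-1],[-0.265,0.99,0,0,0,0,-1],[-0.265,0.99,0,0,0,0,-1],[-0.265,0.99,0,0,0,0,-1],[-0.265,0.99,0,0,0,0,-1],[-0.265,0.99,0,0,0,0,-1],[-0.265,0.99,0,0,0,0,-1]]])

```text
time_s: 23.0
ee_pos: [0.5418, 0.058, 0.1248]
eef_rot: [-3.142, -0.0, 0.172]
force: [-0.2, -0.2, -0.4]
grip_width: 0.0285
grip_force: 15.0
```

Request:
play_rows(motion=[[[0,0.455,0,0,0,0,-1],[0,0.455,0,0,0,0,-1],[0,0.455,0,0,0,0,-1],[0,0.455,0.11,0,0,0,-1],[0,0.455,0.11,0,0,0,0],[0,0.455,0.11,0,0,0,0],[0,0.455,0,0,0,0,0],[0,0.455,-0.4,0,0,0,0],[0,0.455,-0.4,0,0,0,0],[-0.35,0.455,-0.4,0,0,0,0]]])

```text
time_s: 24.0
ee_pos: [0.5183, -0.061, 0.2342]
eef_rot: [3.136, -0.017, 0.177]
force: [0.3, -0.6, -0.2]
grip_width: 0.0472
grip_force: 0.0
```

```bash
python3 - <<'E'
from h import *
a,P,m,c=cloud("wrist"); save(a,"w3.png")
o=get_obs();print(uw(*o["ee_pos"][:2]),o["ee_pos"])
a,P,m,c=cloud("top")
for p in specs(P,a): print(p.round(4),uw(*p).round(3))
E
```

```text
[1.95481325 0.59252078] [ 0.50700135 -0.06101732  0.22728156]
```

View pics/w3.png

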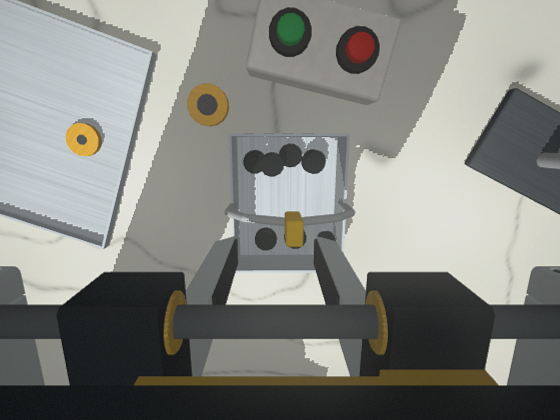

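```bash
python3 - <<'E'
from h import *
for n in("wrist","top"):
    a,P,m,c=cloud(n)
    hsv=cv2.cvtColor(a,cv2.COLOR_RGB2HSV).astype(int);H,S,V=hsv[...,0],hsv[...,1],hsv[...,2]
    d=np.hypot(P[...,0]-.516,P[...,1]+.076)
    y=m&(S>110)&(V>50)&(H>10)&(H<35)&(d<.04)&(P[...,2]>.12)
    p=P[y]; t=p[p[:,2]>.15]
    print(n,len(p),len(t),p[:,2].min(),p[:,2].max(),"topc",((t.min(0)+t.max(0))/2).round(4),np.ptp(t,0).round(4),uw(*((t.min(0)+t.max(0))/2)[:2]).round(3), cv2.minAreaRect(t[:,:2].astype(np.float32)))
    rim=m&(P[...,2]>.045)&(P[...,2]<.062)&(d<.12)
    print(cv2.minAreaRect(P[rim][:,:2].astype(np.float32)))
    red=m&(S>130)&(V>40)&((H<8)|(H>172))&(P[...,2]>.15)&(P[...,1]<-.3)
    q=P[red]
    if len(q)>30:
        L=cv2.fitLine(q[:,:2].astype(np.float32),cv2.DIST_HUBER,0,.01,.01).ravel(); dr=L[:2]*np.sign(L[0]); print("yaw",np.degrees(np.arctan2(dr[1],dr[0])),L[2:])
        s=(q[:,:2]-L[2:])@dr; i=np.argsort(s); 
        for j in i[::5]: print(round(s[j]-s.min(),4),q[j].round(4))
print(get_obs()["ee_pos"])
E
```

```text
wrist 4769 4680 0.13334746998587083 0.3402758599674342 topc [ 0.5247 -0.0701  0.2452] [0.0399 0.0668 0.1902] [2.018 0.641] ((0.5291585922241211, -0.06984895467758179), (0.05596029385924339, 0.0402459055185318), 64.03250885009766)
((0.5159062743186951, -0.07676511257886887), (0.1596979796886444, 0.1310848742723465), 9.997776985168457)Traceback (most recent call last):
  File "<stdin>", line 8, in <module>
    return umr_minimum(a, axis, None, out, keepdims, initial, where)
ValueError: zero-size array to reduction operation minimum which has no identity
```

Request:
play_rows(motion=[[[0.025,0.066,0,0,0,0,0],[0.025,0.066,0,0,0,0,0],[0.025,0.066,0,0,0,0,0],[0.025,0.066,0,0,0,0,0]]])

```text
time_s: 24.6
ee_pos: [0.5214, -0.0763, 0.2244]
eef_rot: [-3.141, 0.0, 0.175]
force: [-0.0, -0.5, -0.9]
grip_width: 0.0466
grip_force: 0.0
```

Request:
play_rows(motion=[[[-0.021,-0.003,0,0,0,0,0],[-0.021,-0.003,0.1,0,0,0,0],[-0.021,-0.003,0.2,0,0,0,0],[-0.021,-0.003,0.29,0,0,0,0],[-0.021,-0.003,0.29,0,0,0,0],[-0.021,-0.003,0.29,0,0,0,-1],[-0.021,-0.003,0.29,0,0,0,-1],[-0.021,-0.003,0.29,0,0,0,-1],[-0.021,-0.003,0.29,0,0,0,-1],[-0.021,-0.003,0.29,0,0,0,-1]]], grip_force=40)

```text
time_s: 25.6
ee_pos: [0.5161, -0.0772, 0.1525]
eef_rot: [3.141, -0.001, 0.174]
force: [-0.6, -0.0, 3.9]
grip_width: 0.0138
grip_force: 40.0
```

Request:
play_rows(motion=[[[0,0,-0.04,0,0,0,-1],[0,0,-0.12,0,0,0,-1],[0,0,-0.2,0,0,0,-1],[0,0,-0.28,0,0,0,-1],[0,0,-0.36,0,0,0,-1],[0,0,-0.44,0,0,0,-1],[0,0,-0.52,0,0,0,-1],[0,0,-0.55,0,0,0,-1],[0,0,-0.55,0,0,0,-1]]])

```text
time_s: 26.5
ee_pos: [0.5161, -0.077, 0.2902]
eef_rot: [3.141, -0.001, 0.174]
force: [0.4, 0.2, -3.7]
grip_width: 0.0136
grip_force: 40.0
```

```bash
python3 - <<'E'
from h import *
for n in("top","side"):
    a,P,m,c=cloud(n); save(a,n+"3.png")
    hsv=cv2.cvtColor(a,cv2.COLOR_RGB2HSV).astype(int);H,S,V=hsv[...,0],hsv[...,1],hsv[...,2]
    red=m&(S>130)&(V>40)&((H<8)|(H>172))&(P[...,2]>.19)&(P[...,2]<.26)&(P[...,1]<-.3)&(P[...,1]>-.42)&(P[...,0]>.42)&(P[...,0]<.66)
    q=P[red]; print(n,len(q))
    if len(q)<20: continue
    L=cv2.fitLine(q[:,:2].astype(np.float32),cv2.DIST_HUBER,0,.01,.01).ravel(); dr=L[:2]*np.sign(L[0]); print("yaw",np.degrees(np.arctan2(dr[1],dr[0])),L[2:])
    s=(q[:,:2]-L[2:])@dr; e=(q[:,:2]-L[2:])@[-dr[1],dr[0]]
    for b in np.arange(s.min(),s.max(),.006):
        k=(s>=b)&(s<b+.006)
        if k.sum(): print(round(b-s.min(),3),k.sum(),q[k].mean(0).round(4),"zmax",q[k][:,2].max().round(4),"e",e[k].min().round(4),e[k].max().round(4))
print(get_obs()["ee_pos"],get_obs()["grip_width"],get_obs()["force"])
E
```

```text
top 156
yaw -15.4860325 [ 0.5443098  -0.35554707]
0.0 6 [ 0.4696 -0.3344  0.2315] zmax 0.2325 e -0.0014 0.0025
0.006 4 [ 0.4756 -0.3363  0.2266] zmax 0.2275 e -0.0013 0.002
0.012 6 [ 0.4817 -0.3375  0.2211] zmax 0.2286 e -0.0021 0.0029
0.018 5 [ 0.4871 -0.3407  0.2156] zmax 0.2193 e -0.0031 0.001
0.024 4 [ 0.4928 -0.3416  0.2128] zmax 0.214 e -0.0021 0.0013
0.03 6 [ 0.4986 -0.3426  0.2132] zmax 0.215 e -0.0028 0.0018
0.036 6 [ 0.5046 -0.3443  0.2166] zmax 0.2203 e -0.0033 0.0031
0.042 5 [ 0.5107 -0.3461  0.2163] zmax 0.2176 e -0.0014 0.0019
0.048 6 [ 0.5156 -0.3482  0.2165] zmax 0.2189 e -0.0037 0.002
0.054 5 [ 0.5214 -0.35    0.2169] zmax 0.2175 e -0.003 0.0017
0.06 6 [ 0.5275 -0.3506  0.2186] zmax 0.2195 e -0.0024 0.0024
0.066 6 [ 0.5336 -0.3525  0.2188] zmax 0.2204 e -0.003 0.0029
0.072 5 [ 0.5386 -0.3549  0.2183] zmax 0.2204 e -0.0027 0.0009
0.078 7 [ 0.5448 -0.356   0.2179] zmax 0.2218 e -0.0041 0.0027
0.084 8 [ 0.5507 -0.3567  0.2186] zmax 0.2236 e -0.0029 0.0034
0.09 7 [ 0.556  -0.3593  0.2192] zmax 0.2208 e -0.0045 0.0027
0.096 8 [ 0.5623 -0.3598  0.2214] zmax 0.2247 e -0.002
[... 1572 characters left out ...]
3572  0.2208] zmax 0.2219 e -0.005 0.0025
0.096 4 [ 0.564  -0.3597  0.2206] zmax 0.2218 e -0.0047 0.0009
0.102 4 [ 0.57   -0.36    0.2212] zmax 0.2234 e -0.0051 0.0023
0.108 4 [ 0.5757 -0.3624  0.221 ] zmax 0.222 e -0.006 0.0025
0.114 4 [ 0.5818 -0.3621  0.2219] zmax 0.224 e -0.0019 0.0029
0.12 4 [ 0.5873 -0.3652  0.2214] zmax 0.2226 e -0.0027 0.0001
0.126 5 [ 0.5943 -0.3646  0.2229] zmax 0.2248 e -0.0025 0.0031
0.132 3 [ 0.599  -0.371   0.2201] zmax 0.221 e -0.0079 0.001
0.138 4 [ 0.605  -0.3681  0.2226] zmax 0.2246 e -0.0016 0.0016
0.144 3 [ 0.61   -0.3714  0.2224] zmax 0.2239 e -0.0026 -0.0003
[ 0.51567414 -0.07696714  0.28854174] 0.013730584024519538 [ 0.36404176  0.52617284 -4.01959125]
```

View pics/side3.png

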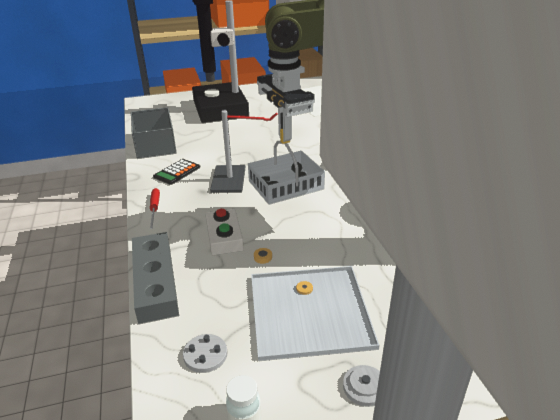

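Request:
play_rows(motion=[[[-0.03,0.04,0,0,0,0.0035,-1],[-0.1,0.15,0,0,0,0.012,-1],[-0.18,0.265,0,0,0,0.021,-1],[-0.27,0.397,0,0,0,0.032,-1],[-0.36,0.53,0,0,0,0.043,-1],[-0.44,0.646,0,0,0,0.053,-1],[-0.51,0.75,0,0,0,0.061,-1],[-0.56,0.823,0,0,0,0.067,-1],[-0.593,0.871,0,0,0,0.0706,-1],[-0.593,0.871,0,0,0,0.0706,-1]]])

```text
time_s: 27.6
ee_pos: [0.4067, -0.3185, 0.2888]
eef_rot: [-3.141, 0.001, -0.272]
force: [0.6, 0.5, -3.4]
grip_width: 0.0136
grip_force: 40.0
```

```bash
python3 - <<'E'
from h import *
o=get_obs(); print(o["ee_pos"],np.degrees(o["eef_rot"]),o["grip_width"])
y=o["eef_rot"][2]; s=np.array([.4945,-.341]); print((uw(*s,y)-uw(*o["ee_pos"][:2],y)).round(3))
a,P,m,c=cloud("wrist"); save(a,"w4.png")
E
```

```text
[ 0.40668599 -0.31850187  0.28880981] [-1.79986956e+02  6.06040261e-02 -1.55924824e+01] 0.01356744714364519
[ 0.363 -0.008]
```

View pics/w4.png

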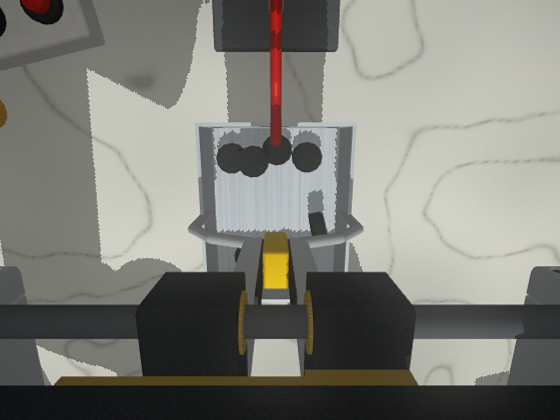

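Request:
play_rows(motion=[[[0.04,-0.004,0,0,0,0,-1],[0.1,-0.006,0,0,0,0,-1],[0.17,-0.006,0,0,0,0,-1],[0.24,-0.006,0,0,0,0,-1],[0.3,-0.006,0,0,0,0,-1],[0.345,-0.006,0,0,0,0,-1],[0.363,-0.006,0,0,0,0,-1],[0.363,-0.006,0.03,0,0,0,-1],[0.363,-0.006,0.07,0,0,0,-1],[0.363,-0.006,0.1,0,0,0,-1]]])

```text
time_s: 28.65
ee_pos: [0.4952, -0.3395, 0.2631]
eef_rot: [-3.141, 0.001, -0.269]
force: [-0.3, 0.2, -2.8]
grip_width: 0.0136
grip_force: 40.0
```

Request:
play_rows(motion=[[[0,0,0.02,0,0,0,-1],[0,0,0.04,0,0,0,-1],[0,0,0.05,0,0,0,-1],[0,0,0.06,0,0,0,-1],[0,0,0.06,0,0,0,-1]]])

```text
time_s: 29.15
ee_pos: [0.4956, -0.3399, 0.2493]
eef_rot: [-3.142, 0.0, -0.269]
force: [-0.0, 0.1, -3.7]
grip_width: 0.0135
grip_force: 40.0
```

Request:
play_rows(motion=[[[0,0,0.008,0,0,0,-1],[0,0,0.012,0,0,0,-1],[0,0,0.014,0,0,0,-1],[0,0,0.014,0,0,0,-1],[0,0,0.014,0,0,0,-1]]])

```text
time_s: 29.65
ee_pos: [0.4958, -0.34, 0.2467]
eef_rot: [3.141, -0.001, -0.269]
force: [-1.2, 1.7, 6.0]
grip_width: 0.0136
grip_force: 40.0
```

Request:
play_rows(motion=[[[0,0,0,0,0,0,-0.6],[0,0,0,0,0,0,-0.3],[0,0,0,0,0,0,-0.2],[0,0,0,0,0,0,-0.2],[0,0,0,0,0,0,-0.2],[0,0,0,0,0,0,-0.2],[0,0,0,0,0,0,-0.2],[0,0,0,0,0,0,-0.2]]])

```text
time_s: 30.45
ee_pos: [0.4956, -0.3399, 0.246]
eef_rot: [3.142, -0.0, -0.269]
force: [0.7, 0.3, 0.3]
grip_width: 0.0376
grip_force: 0.0
```

```bash
python3 - <<'E'
from h import *
o=get_obs(); print(o["ee_pos"],o["force"],o["grip_width"])
a,P,m,c=cloud("wrist"); save(a,"w5.png")
E
```

```text
[ 0.49562026 -0.33989578  0.24595098] [0.73157879 0.2914353  0.28102522] 0.03764352462693126
```

View pics/w5.png

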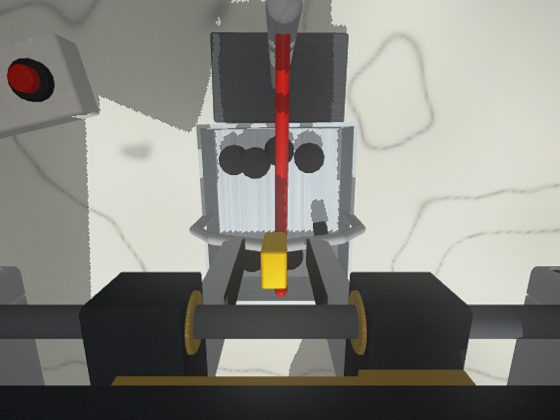

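Request:
play_rows(motion=[[[0,0,-0.06,0,0,0,-0.2],[0,0,-0.12,0,0,0,-0.2],[0,0,-0.2,0,0,0,-0.2],[0,0,-0.3,0,0,0,-0.2],[0,0,-0.36,0,0,0,-0.2],[0,0,-0.36,0,0,0,-0.2]]])

```text
time_s: 31.1
ee_pos: [0.4959, -0.3402, 0.3381]
eef_rot: [3.14, -0.003, -0.269]
force: [0.2, -0.4, -1.0]
grip_width: 0.0377
grip_force: 0.0
```

```bash
python3 - <<'E'
from h import *
o=get_obs(); print(o["ee_pos"],o["eef_rot"],o["force"])
a,P,m,c=cloud("wrist"); save(a,"w6.png")
a,P,m,c=cloud("top")
hsv=cv2.cvtColor(a,cv2.COLOR_RGB2HSV).astype(int);H,S,V=hsv[...,0],hsv[...,1],hsv[...,2]
g=m&(S>110)&(V>50)&(H>45)&(H<90)&(np.hypot(P[...,0]-.69,P[...,1]+.045)<.03)
p=P[g];print(np.median(p,0),(p.min(0)+p.max(0))/2); t=np.array([.6915,-.045])
y=o["eef_rot"][2]; print((uw(*t,y)-uw(*o["ee_pos"][:2],y)).round(3))
E
```

```text
[ 0.49593373 -0.34015838  0.33805571] [ 3.14020445 -0.00337818 -0.2692542 ] [ 0.24111384 -0.41201253 -1.0075634 ]
[ 0.69223988 -0.04578052  0.06066621] [ 0.69265398 -0.04480517  0.05970067]
[ 0.44  -1.346]
```

View pics/w6.png

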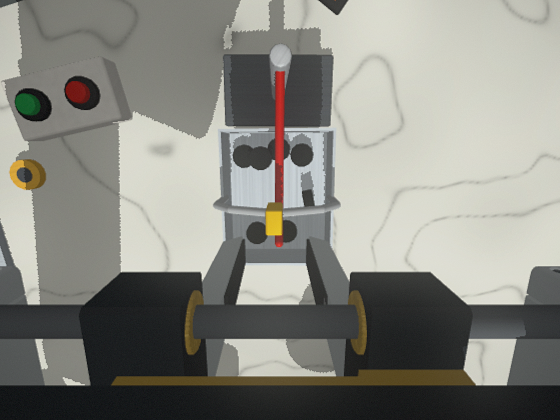

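Request:
play_rows(motion=[[[0.1,-0.15,0,0,0,0,-1],[0.44,-0.99,0,0,0,0,-1],[0.44,-0.99,0,0,0,0,-1],[0.44,-0.99,0,0,0,0,-1],[0.44,-0.99,0,0,0,0,-1],[0.44,-0.99,0,0,0,0,-1],[0.44,-0.99,0,0,0,0,-1],[0.44,-0.99,0,0,0,0,-1]]])

```text
time_s: 32.0
ee_pos: [0.6673, -0.1306, 0.3344]
eef_rot: [3.141, 0.002, -0.269]
force: [0.7, 0.0, 0.4]
grip_width: 0.0004
grip_force: 0.0
```

Request:
play_rows(motion=[[[0,-0.356,0,0,0,0,-1],[0,-0.356,0,0,0,0,-1],[0,-0.356,0.2,0,0,0,-1],[0,-0.356,0.4,0,0,0,-1],[0,-0.356,0.6,0,0,0,-1],[0,-0.356,0.8,0,0,0,-1],[0,-0.356,0.86,0,0,0,-1],[0,-0.356,0.86,0,0,0,-1],[0,-0.356,0.86,0,0,0,-1]]])

```text
time_s: 32.9
ee_pos: [0.6921, -0.0456, 0.1238]
eef_rot: [-3.141, -0.003, -0.27]
force: [0.5, 0.5, 0.9]
grip_width: 0.0003
grip_force: 0.0
```

```bash
python3 - <<'E'
from h import *
o=get_obs(); print(o["ee_pos"],o["eef_rot"],o["force"],o["grip_width"])
y=o["eef_rot"][2]; print((uw(.692,-.045,y)-uw(*o["ee_pos"][:2],y)).round(3))
a,P,m,c=cloud("top"); save(a,"top5.png")
E
```

```text
[ 0.69208789 -0.04561832  0.12381998] [-3.14109827 -0.00343536 -0.27003989] [0.47377803 0.47697717 0.90244434] 0.0003245956276295072
[-0.001 -0.002]
```

View pics/top5.png

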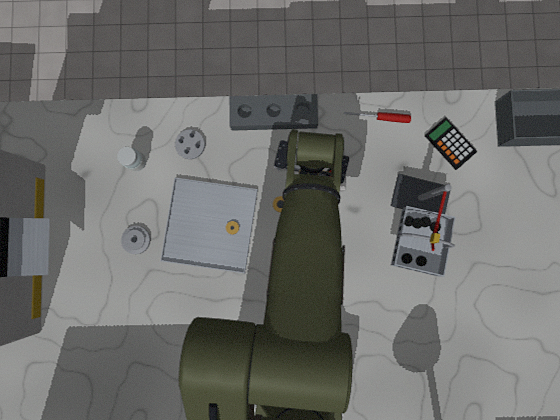

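Request:
play_rows(motion=[[[0,0,0.1,0,0,0,-1],[0,0,0.16,0,0,0,-1],[0,0,0.172,0,0,0,-1],[0,0,0.184,0,0,0,-1],[0,0,0.192,0,0,0,-1],[0,0,0.192,0,0,0,-1]]])

```text
time_s: 33.55
ee_pos: [0.6916, -0.0449, 0.0752]
eef_rot: [-3.142, -0.001, -0.269]
force: [-6.4, 0.5, 10.3]
grip_width: 0.0005
grip_force: 5.4
```

Request:
play_rows(motion=[[[0,0,0.005,0,0,0,-1],[0,0,0.008,0,0,0,-1],[0,0,0.008,0,0,0,-1]]])

```text
time_s: 33.85
ee_pos: [0.6917, -0.0449, 0.0749]
eef_rot: [-3.141, -0.002, -0.269]
force: [-13.6, 0.2, 24.0]
grip_width: 0.0002
grip_force: 12.0
```

```bash
python3 - <<'E'
from h import *
d=np.load("t0.npz")
for k,kk in(("P","a"),("Q","b")):
    P=d[k];r=np.hypot(P[...,0]-.692,P[...,1]+.045)
    for lo,hi in((0,.006),(.006,.012),(.015,.018),(.018,.021),(.023,.028)):
        q=P[(r>=lo)&(r<hi)]; print(k,lo,len(q),np.percentile(q[:,2],[10,50,90]).round(4))
a,P,m,c=cloud("side"); save(cv2.resize(a[190:260,180:280],None,fx=6,fy=6,interpolation=cv2.INTER_CUBIC),"s6.png")
E
```

```text
P 0 13 [0.0592 0.0618 0.0651]
P 0.006 42 [0.0574 0.0609 0.0637]
P 0.015 32 [0.0471 0.05   0.0543]
P 0.018 53 [0.0438 0.0507 0.0544]
P 0.023 88 [0.0351 0.039  0.0424]
Q 0 9 [0.0613 0.0619 0.0636]
Q 0.006 31 [0.0564 0.0615 0.0636]
Q 0.015 25 [0.0479 0.0512 0.054 ]
Q 0.018 44 [0.04   0.0497 0.0528]
Q 0.023 64 [0.0378 0.0393 0.0485]
```

View pics/s6.png

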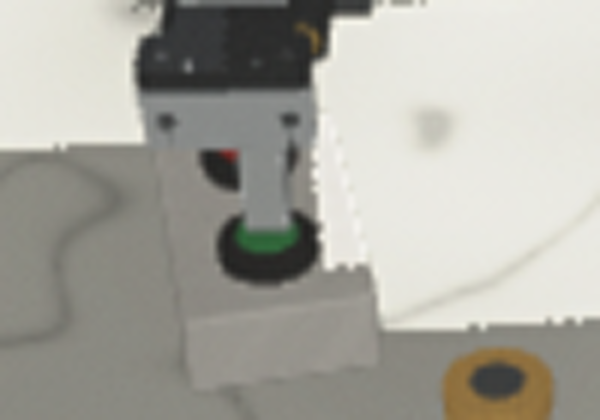

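The finger presses the green button centrally. It is bottomed out: the fingertip has gone down about 6 mm, is still above the bezel, and the force is well above 5 N. Retracting.

Request:
play_rows(motion=[[[0,0,-0.04,0,0,0,-1],[0,0,-0.2,0,0,0,-1],[0,0,-0.4,0,0,0,-1],[0,0,-0.6,0,0,0,-1],[0,0,-0.6,0,0,0,-1],[0,0,-0.6,0,0,0,-1],[0,0,-0.6,0,0,0,-1]]])

```text
time_s: 34.6
ee_pos: [0.6908, -0.0448, 0.2197]
eef_rot: [3.141, 0.002, -0.269]
force: [0.1, -0.2, 0.4]
grip_width: 0.0002
grip_force: 0.0
```

```bash
python3 - <<'E'
from h import *
a,P,m,c=cloud("top"); save(cv2.resize(a[160:290,360:480],None,fx=4,fy=4,interpolation=cv2.INTER_CUBIC),"t7.png")
print(len(specs(P,a)),get_obs()["force"],get_obs()["joint_vel"].round(3))
E
```

```text
0 [-0.71882581  0.00905599 -1.17269166] [ 0.     0.004 -0.002 -0.001  0.002  0.001]
```

View pics/t7.png

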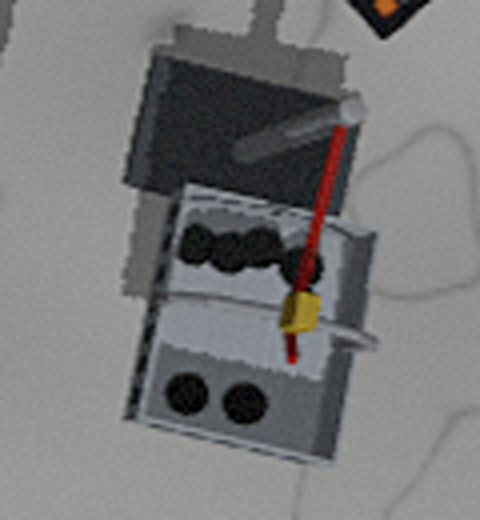

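Only six buttons are certain in this view: four at the top row (197–302, 243–268) and two below (187,392), (245,402). The seventh may be on edge and hidden by the tab, so I'll check from another viewpoint.

Request:
play_rows(motion=[[[0,0,-0.2,0,0,0,-1],[0,0,-0.4,0,0,0,-1],[0,0,-0.6,0,0,0,-1],[-0.68,0.98,-0.7,0,0,0,-1],[-0.68,0.98,-0.7,0,0,0,-1],[-0.68,0.98,-0.7,0,0,0,-1],[-0.68,0.98,-0.7,0,0,0,-1],[-0.68,0.98,-0.7,0,0,0,-1],[-0.68,0.98,-0.7,0,0,0,-1],[-0.68,0.98,-0.7,0,0,0,-1]]])

```text
time_s: 35.65
ee_pos: [0.4591, -0.2386, 0.3962]
eef_rot: [3.141, -0.0, -0.274]
force: [0.2, 0.5, 0.0]
grip_width: 0.0007
grip_force: 0.0
```

Request:
play_rows(motion=[[[0,0.1,0,0,0,0,-1],[0,0.1,0,0,0,0,-1],[0,0.1,0,0,0,0,-1],[0,0.1,0,0,0,0,-1]]])

```text
time_s: 36.05
ee_pos: [0.456, -0.2591, 0.3954]
eef_rot: [-3.141, 0.001, -0.268]
force: [-1.2, 0.8, -0.3]
grip_width: 0.0006
grip_force: 0.0
```

```bash
python3 - <<'E'
from h import *
f,P,m,c=cloud("wrist"); g,Q,m2,c2=cloud("side")
a=f[:300,120:520]; b=g[90:250,200:360]
a=cv2.resize(a,None,fx=1.2,fy=1.2); b=cv2.resize(b,(320,320))
im=np.zeros((360,800,3),np.uint8); im[:,:480]=a; im[:320,480:]=b; save(im,"c8.png")
np.savez("c8.npz",f=f,P=P,m=m); print(get_obs()["ee_pos"])
E
```

```text
[ 0.45589524 -0.25911834  0.39571573]
```

View pics/c8.png

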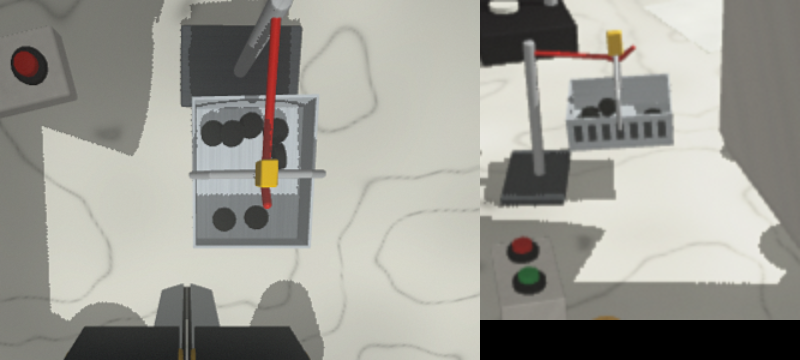

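```bash
python3 - <<'E'
from h import *
d=np.load("c8.npz");f,P=d["f"],d["P"]
for n,(u,v) in {"7th":(280,155),"btn":(277,130),"btn2":(256,217),"floor":(240,165),"shade":(290,235)}.items():
    U,V=int(120+u/1.2),int(v/1.2); s=np.s_[V-3:V+4,U-3:U+4]
    print(n,f[s].reshape(-1,3).mean(0).round(),np.median(P[s].reshape(-1,3),0).round(4),P[s][...,2].max().round(4))
k=(f.max(-1)<60)&(P[...,2]>.095)&(P[...,2]<.15)&(np.hypot(P[...,0]-.495,P[...,1]+.341)<.11)
v,u=np.nonzero(k); q=P[k]
o=(q[:,0]>.49)&(u>345)&(v>116)&(v<145)
print(o.sum(),q[o].min(0),q[o].max(0))
E
```

```text
7th [60. 61. 58.] [ 0.5033 -0.3796  0.1278] 0.5567
btn [66. 58. 56.] [ 0.5304 -0.3856  0.1106] 0.2202
btn2 [58. 59. 57.] [ 0.4405 -0.3406  0.1135] 0.1165
floor [184. 191. 194.] [ 0.5035 -0.3387  0.0977] 0.0996
shade [123. 127. 128.] [ 0.4058 -0.3771  0.1043] 0.1056
114 [ 0.49021609 -0.38839953  0.10325047] [ 0.52024815 -0.3744483   0.12916058]
```

The seventh button is confirmed: it stands on edge inside the basket, with a footprint of about 30 x 14 mm and its top about 30 mm above the floor. All seven are in, so I'm handing in.

```bash
python3 -c "
from station import workorder; print(workorder.hand_in())"
```

```text
the job is handed in; nothing more can be done
None
```

The job is handed in: all seven buttons are in the basket, which hangs freely on the red hook. I then pressed the green button fully down; the brass disc is still in the tray, and I did not press the red button.

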